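# Find the parts case that rattles and hold it out

### The job

One of the three blue parts cases on the rubber mat has a metal ball that has come loose inside: pick cases up and shake them lengthwise, end to end, to find the one that rattles, laying any quiet one back flat on the mat, lid up. Hold the rattling case out level and still over the middle of the green hand-over plate, 10 to 25 cm above the bench, and finish while still holding it there. Leave the other things on the bench where they are.

Things in the scene. Friction and masses are not known exactly. Their poses are not given: they have to be found in the camera images.
- case_a: one of three like sealed cases (blue body, grey lid, paper label, steel latches), closed all round, 130 (its x) x 46 (its y) x 36 mm (z), 0.31 to 0.40 kg; origin at the centre of its underside, z up through the lid. It starts lid up on the mat, length within 0.2 rad of world x, the next case about 130 mm away in y. Any of the three may be the one that rattles, drawn afresh each time
- case_b: one of three like sealed cases (blue body, grey lid, paper label, steel latches), closed all round, 130 (its x) x 46 (its y) x 36 mm (z), 0.31 to 0.40 kg; origin at the centre of its underside, z up through the lid. It starts lid up on the mat, length within 0.2 rad of world x, the next case about 130 mm away in y. Any of the three may be the one that rattles, drawn afresh each time
- case_c: one of three like sealed cases (blue body, grey lid, paper label, steel latches), closed all round, 130 (its x) x 46 (its y) x 36 mm (z), 0.31 to 0.40 kg; origin at the centre of its underside, z up through the lid. It starts lid up on the mat, length within 0.2 rad of world x, the next case about 130 mm away in y. Any of the three may be the one that rattles, drawn afresh each time
- mat: black rubber mat fixed to the bench, 180 (x) x 440 (y) x 4 mm; origin at the centre of its underside. The cases lie on it: in one a 0.155 kg hard-metal ball, unseen, rolls 47 mm either way along the length; it stays put when level, runs when tipped lengthwise over 0.25 rad or jerked, and its weight shifts the moment on the tool. The others' weight stays mid-length (under 1 mm of play)
- plate: green painted hand-over plate fixed to the bench beyond the mat, 80 (x) x 150 (y) x 6 mm thick; origin at the centre of its underside on the bench
- die_a: round bright steel die insert, 76 mm across, 31 mm tall, domed top; bystander beside the green plate; origin at its underside on the bench
- die_b: round steel die insert, 60 mm across, 22 mm tall, with a brass boss 28 mm across on top (34 mm in all); bystander on the other side of the green plate; origin at its underside on the bench
- magnet: black magnetic-base block 52 x 62 mm, 111 mm tall with the switch on top; bystander beyond one end of the mat; origin at its underside on the bench
- driver: yellow-handled screwdriver lying on the bench; bystander; origin at its underside on the bench
- brush: cleaning brush lying on the bench; bystander; origin at its underside on the bench
- paste: green polishing-paste jar, 48 mm across, 55 mm tall; bystander; origin at its underside on the bench
Not all that is in view belongs to the job. What is shaped like the case_c but brown or yellow is not meant. What is shaped like the case_b but red is not meant.

How it is judged:
On the way, in this order (a step that is already met when the one before it is completed fails the run):
1. the rattling case is lifted clear and its loose ball has run to one end (((height (world z) of case_a above 0.04 m and distance between ball_c0 and case_a below 0.065 m and (x of ball_c0 in the frame of case_a above 0.03 m or x of ball_c0 in the frame of case_a below -0.03 m)) or (height (world z) of case_b above 0.04 m and distance between ball_c0 and case_b below 0.065 m and (x of ball_c0 in the frame of case_b above 0.03 m or x of ball_c0 in the frame of case_b below -0.03 m)) or (height (world z) of case_c above 0.04 m and distance between ball_c0 and case_c below 0.065 m and (x of ball_c0 in the frame of case_c above 0.03 m or x of ball_c0 in the frame of case_c below -0.03 m)))).
2. still lifted, it is shaken back so that the ball runs away from that end, across the middle (((height (world z) of case_a above 0.04 m and distance between ball_c0 and case_a below 0.065 m and x of ball_c0 in the frame of case_a between -0.015 and 0.015 m) or (height (world z) of case_b above 0.04 m and distance between ball_c0 and case_b below 0.065 m and x of ball_c0 in the frame of case_b between -0.015 and 0.015 m) or (height (world z) of case_c above 0.04 m and distance between ball_c0 and case_c below 0.065 m and x of ball_c0 in the frame of case_c between -0.015 and 0.015 m))).
At the end, for the whole second after the job is handed in: Rattling case gripped (over 2 N), centre within 40 mm of the green plate's in plan, underside 100 to 250 mm above the bench, level within 15 degrees, under 30 mm/s. Both quiet cases flat, lid up, at rest, let go, on the mat with centres at least 10 mm inside its edges (((distance between ball_c0 and case_a below 0.065 m and height (world z) of case_a between 0.1 and 0.25 m and horizontal distance between case_a and plate below 0.04 m and angle between case_a's own z axis and vertical below 0.26 rad and linear speed of case_a below 0.03 m/s and contact force between case_a and the fingers above 2 N and z of each of case_b, case_c in the frame of mat below 0.009 m and angle between each of case_b, case_c's own z axis and vertical below 0.1 rad and linear speed of each of case_b, case_c below 0.02 m/s and contact force between each of case_b, case_c and the fingers below 0.2 N and x of case_b in the frame of mat between -0.08 and 0.08 m and y of case_b in the frame of mat between -0.21 and 0.21 m and x of case_c in the frame of mat between -0.08 and 0.08 m and y of case_c in the frame of mat between -0.21 and 0.21 m) or (distance between ball_c0 and case_b below 0.065 m and height (world z) of case_b between 0.1 and 0.25 m and horizontal distance between case_b and plate below 0.04 m and angle between case_b's own z axis and vertical below 0.26 rad and linear speed of case_b below 0.03 m/s and contact force between case_b and the fingers above 2 N and z of each of case_a, case_c in the frame of mat below 0.009 m and angle between each of case_a, case_c's own z axis and vertical below 0.1 rad and linear speed of each of case_a, case_c below 0.02 m/s and contact force between each of case_a, case_c and the fingers below 0.2 N and x of case_a in the frame of mat between -0.08 and 0.08 m and y of case_a in the frame of mat between -0.21 and 0.21 m and x of case_c in the frame of mat between -0.08 and 0.08 m and y of case_c in the frame of mat between -0.21 and 0.21 m) or (distance between ball_c0 and case_c below 0.065 m and height (world z) of case_c between 0.1 and 0.25 m and horizontal distance between case_c and plate below 0.04 m and angle between case_c's own z axis and vertical below 0.26 rad and linear speed of case_c below 0.03 m/s and contact force between case_c and the fingers above 2 N and z of each of case_a, case_b in the frame of mat below 0.009 m and angle between each of case_a, case_b's own z axis and vertical below 0.1 rad and linear speed of each of case_a, case_b below 0.02 m/s and contact force between each of case_a, case_b and the fingers below 0.2 N and x of case_a in the frame of mat between -0.08 and 0.08 m and y of case_a in the frame of mat between -0.21 and 0.21 m and x of case_b in the frame of mat between -0.08 and 0.08 m and y of case_b in the frame of mat between -0.21 and 0.21 m))); the arm keeps its last pose, push and grip.
It fails at once if a bystander is pushed more than 30 mm from its place (distance of any of die_a, die_b, magnet, driver, brush, paste from where it was at the start of the episode above 0.03 m).
It also fails if it takes over 72 s, if anything falls off the work surface, if the arm or the gripper's body presses on something with over 40 N, if the wrist force passes 120 N, or if a joint passes its speed limit or range.

### The arm

A 6-joint arm with a two-finger parallel gripper is mounted at the origin on the work surface. World frame = base frame: x ahead of the robot, y to its left, z up, the work surface at z = 0. Lengths are in m, angles in rad, forces in N, time in s.
With the tool pointing down it reaches from about 0.3 to 0.95 m from the base axis. Payload 3.1 kg.
Tool frame: the origin (TCP) lies midway between the tips of the shut fingers; the grasp point (between the pads) lies 19 mm behind it; z points along the fingers, y is the line along which they close (so a half turn about z gives the same grasp; the last joint's range is limited). The gripper opens to 85 mm and grips with 20 to 120 N. Pads are 22 mm wide; open, the fingers measure 114 mm over their backs; the gripper's body (76 mm by 85 mm) begins 54 mm behind the grasp point. The pads swing forward as they close: fully open they stand 13 mm farther back than shut.
Start: joints at [1.151, 0.308, 1.634, -0, 1.2, -0.07], TCP at [0.214, 0.587, 0.231] pointing down, gripper open.
Joint ranges: [-3.06, 3.06], [-0.79, 1.96], [0.05, 2.63], [-1.19, 4.34], [0.05, 2.64], [-2.94, 2.94]. Speed limits (rad/s): [2.79, 2.79, 3.14, 3.14, 3.14, 3.14].

### API

Orientations are given as [roll, pitch, yaw] about the fixed x, y, z axes, in that order (R = Rz(yaw) Ry(pitch) Rx(roll)).
In Python, from workcell import manip gives the robot as it stands. The module is installed in compiled form; this text tells all that it offers.
- The arm moves only by the shell command python3 -m inch 'ROWS' [FORCE]. ROWS is text: rows parted by semicolons, each of 5 numbers parted by spaces: the shift along the tool's x, y, z in mm, then the turn about the tool's z in degrees, then the finger opening in mm, from 0 to 85.4. A call has 1 to 12 rows; each row shifts and turns the commanded pose from where the row before left it, along the tool's axes as they then stand; what a row does not reach is not made up. A row lasts 1/12 s, in which the tool goes at most 41.7 mm and 7.16 degrees, less where a joint would pass 70% of its speed; a pose out of reach is approached as far as the arm can. A call with a gripper value outside its range is refused whole. The fingers move at their own pace and stop on an object; FORCE is the grip in N (left out, the last holds). Time passes only in rows, so rows that do not move let the fingers close. It gives the time, the measured TCP pose, the force, the opening and the grip force at its end, in the units of the state.
- manip.observe(): the state, without advancing time (a new reading comes with each control period).
- manip.read_camera(name): name is "scene" or "top"; returns the picture (400x640x3 uint8, blue, green, red); there is no depth.
- manip.calibration(name): a dict with "camera_matrix" (3x3 intrinsics, pixels), "position" and "attitude" of the camera in the world. Camera axes: x right, y down, z forward; pixel columns grow to the right and rows downward; lengths in m; the calibration is good to about 2 mm. A picture is of the moment at which its call begins. calibration takes no time and is no camera call.
- manip.hand_in(): hands the job in; it is judged then, once.
Trained networks look in the newest picture that a camera, given by its name, has taken for a name from the list of things; names that differ only in an ending like _2 or _b are one class to them, and where a whole thing is asked for, a point or a joint stands for the part that bears it (a point fixed in the world has none). Each returns a list of dicts, best first, with "p" (0 to 1); they miss things now and then, are a little off and sometimes report something else, mostly with a low value. They report only what shows in the picture. A call takes as long as a camera call. They do not tell look-alikes from the thing itself.
- manip.look_for(camera, label): "position" ([x, y, z] in m, in world coordinates, good to about 4 mm: the middle of the surface that is visible of it).
- manip.cut_out(camera, label): "region" (400x640 bool, what is visible of it).
- manip.mark_of(camera, label): "position" ([x, y, z] in m, in world coordinates, good to about 4 mm: a listed point, or the origin of a listed thing).
The state is a dict: "time_s": time; "qpos": joint angles; "joint_velocities": joint speeds; "tau": joint torques, N m; "tool_pos": TCP position; "eef_rot": TCP orientation; "ft_force": force on the tool from outside, world axes, zero at the start; "wrist_torque": the same for the moment, N m; "opening": opening from 0.0 (shut) to 1.0 (fully open); "gripper_force": force on a finger pad.
Only numpy, scipy, OpenCV 4.12 (cv2) and the standard library are available. Lean on these libraries where they do the work, as an engineer would, in place of code of your own. Each camera call takes 0.05 s, during which the arm holds its last target. There are 200 camera calls.

## Working session

There is one attempt and no reset: what is moved stays moved. The work goes in short steps, Python scripts to look and compute and a shell command to move; the robot and the scene stay as the last step left them, time stands still between calls to the robot, and variables do not carry over. Pictures are saved under pics/ and viewed, at most 10 in all, crops included, and the job is handed in when it is done.

```bash
mkdir -p pics; python3 - <<'E'
from workcell import manip
import cv2,numpy as np
s=manip.observe();print({k:np.round(v,3).tolist() for k,v in s.items()})
for c in("top","scene"):
    im=manip.read_camera(c);cv2.imwrite(f"pics/{c}0.png",im)
    k=manip.calibration(c);print(c,{a:np.round(b,3).tolist() for a,b in k.items()})
for l in("case_a","plate","mat","die_a","die_b","magnet","driver","brush","paste"):
    for d in manip.mark_of("top",l)[:5]:print(l,np.round(d["position"],3),round(d["p"],2))
E
```

```text
{'time_s': 0.0, 'qpos': [1.151, 0.309, 1.635, -0.0, 1.2, -0.07], 'joint_velocities': [-0.001, -0.001, 0.0, 0.0, -0.001, 0.001], 'tau': [-0.001, -41.526, -27.666, -0.0, 0.01, -0.0], 'tool_pos': [0.214, 0.586, 0.23], 'eef_rot': [-3.139, -0.0, 2.792], 'ft_force': [-0.895, 0.04, 1.557], 'wrist_torque': [-0.014, 0.018, 0.033], 'gripper_force': 0.0, 'opening': 0.997}
top {'camera_matrix': [[450.024, 0.0, 315.036], [0.0, 450.024, 192.05], [0.0, 0.0, 1.0]], 'position': [0.156, 0.006, 1.594], 'attitude': [-2.937, -0.002, -1.567]}
scene {'camera_matrix': [[463.802, 0.0, 318.216], [0.0, 463.802, 197.285], [0.0, 0.0, 1.0]], 'position': [1.012, -0.982, 0.949], 'attitude': [-2.236, -0.021, 0.518]}
case_a [ 0.316 -0.432  0.   ] 0.95
case_a [0.442 0.095 0.006] 0.87
case_a [ 0.219 -0.266  0.007] 0.69
case_a [ 0.457 -0.032  0.008] 0.66
case_a [ 0.478 -0.163  0.006] 0.64
plate [ 0.657 -0.173 -0.001] 0.84
mat [ 0.457 -0.026 -0.003] 0.85
die_a [ 0.656 -0.325 -0.001] 0.67
die_a [ 0.676 -0.032  0.001] 0.6
die_b [ 0.656 -0.325 -0.001] 0.67
die_b [ 0.676 -0.032  0.001] 0.6
magnet [ 0.423  0.28  -0.006] 0.57
driver [ 0.53  -0.316 -0.001] 0.49
brush [0.632 0.452 0.   ] 0.59
paste [ 0.599 -0.433  0.001] 0.44
```

```bash
python3 - <<'E'
import cv2
im=cv2.imread("pics/top0.png")[20:300,130:530]
cv2.imwrite("pics/top0c.png",cv2.resize(im,None,fx=2,fy=2,interpolation=cv2.INTER_CUBIC))
E
```

```text
(no output)
```

View pics/top0c.png

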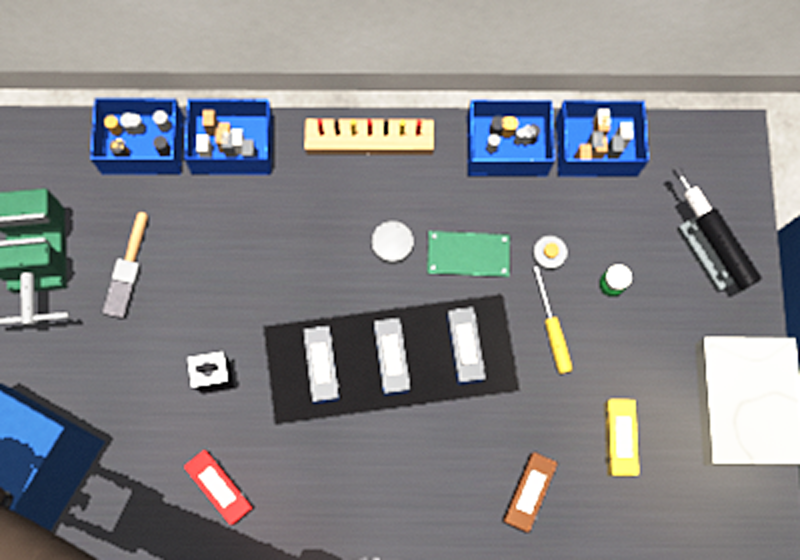

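View pics/scene0.png

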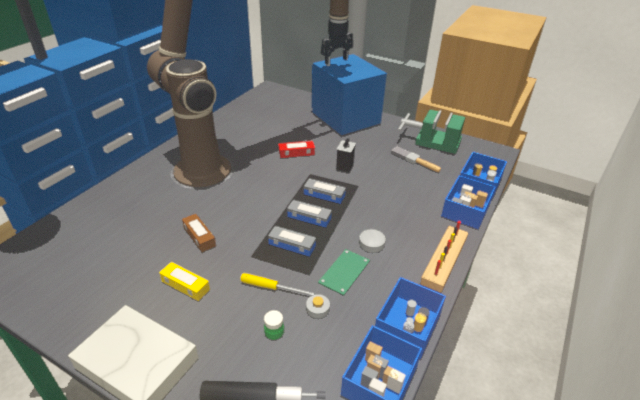

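The three blue cases with grey lids lie on the black mat, at crop pixels (321,364), (392,355) and (466,345). The red (218,488), brown (530,492) and yellow (623,437) look-alikes are off the mat and don't count. The scene view confirms blue bodies only on the mat.

```bash
cat >h.py <<'E'
from workcell import manip
import cv2,numpy as np
from scipy.spatial.transform import Rotation as R
def to_plane(c,uv,z):
    k=manip.calibration(c);M=R.from_euler('xyz',k["attitude"]).as_matrix()
    uv=np.atleast_2d(uv).astype(float);d=np.c_[uv,np.ones(len(uv))]@np.linalg.inv(k["camera_matrix"]).T@M.T
    p=np.array(k["position"]);return p+d*((z-p[2])/d[:,2])[:,None]
def rect(mask,z):
    v,u=np.nonzero(mask);P=to_plane("top",np.c_[u,v],z)[:,:2]
    (c,s,a)=cv2.minAreaRect((P*1000).astype(np.float32))
    if s[0]<s[1]:a-=90
    return np.round(c,1),np.round(s,1),round((a+90)%180-90,1)
def delta(x,y,z,yaw):
    s=manip.observe();M=R.from_euler('xyz',s["eef_rot"]).as_matrix()
    d=M.T@(np.array([x,y,z])-s["tool_pos"])*1000
    t=-np.degrees((yaw-s["eef_rot"][2]+np.pi)%(2*np.pi)-np.pi)
    return np.round(d,1),"turn",round(t,1)
E
python3 - <<'E'
from h import *
im=manip.read_camera("top")
for d in manip.cut_out("top","case_a")[:7]:
    m=d["region"];b=im[m].mean(0)
    print(round(d["p"],2),m.sum(),np.round(b),rect(m,.04))
for d in manip.cut_out("top","plate")[:1]:print("plate",rect(d["region"],.006))
print(delta(.442,.095,.25,np.pi+.12))
E
```

```text
0.93 492 [218. 216. 216.] (array([454.6, -32.5]), array([132.7,  49. ]), 9.4)
0.83 484 [222. 221. 221.] (array([440.7,  89.5]), array([133.3,  46.3]), 8.0)
0.83 518 [210. 209. 208.] (array([ 475.7, -162.6]), array([133.2,  51.9]), 8.1)
0.72 589 [132. 159. 203.] (array([ 220.1, -268.5]), array([ 52.8, 131.6]), -24.2)
0.65 573 [140. 143. 241.] (array([227. , 262.6]), array([134.6,  51.3]), 39.0)
0.58 589 [155. 237. 242.] (array([ 316.1, -430.2]), array([ 54.2, 128.3]), -0.5)
0.45 373 [162. 162. 163.] (array([423.9, 282.9]), array([68.1, 72.2]), -82.5)
plate (array([ 654.8, -175.7]), array([147.2,  81.1]), 87.7)
(array([-382.6, -384.3,  -18.7]), 'turn', np.float64(-26.9))
```

```bash
python3 -m inch '0 0 -25 0 85;-28 -28 0 0 85;-28 -28 0 0 85;-28 -28 0 0 85;-28 -28 0 0 85;-28 -28 0 0 85;-28 -28 0 0 85;-28 -28 0 0 85;-28 -28 0 0 85;-28 -28 0 0 85;-28 -28 0 0 85;-28 -28 0 0 85' 80; python3 -c "
from h import *
print(delta(.441,.092,.17,np.radians(188)))"
```

```text
time_s: 1.7
tool_pos: [0.3985, 0.1905, 0.2567]
eef_rot: [3.141, 0.001, 2.792]
ft_force: [1.0, 0.4, 0.0]
opening: 0.993
gripper_force: 0.0
(array([-73.6, -78.1,  86.7]), 'turn', np.float64(-28.0))
```

```bash
python3 -m inch '-25 -26 0 0 85;-25 -26 10 0 85;-24 -26 10 0 85;0 0 17 -7 85;0 0 17 -7 85;0 0 17 -7 85;0 0 16 -7 85;0 0 0 0 85'; python3 - <<'E'
from h import *
print(delta(.441,.092,.02,np.radians(188)), manip.observe()["qpos"])
im=manip.read_camera("scene")[120:320,200:440]
cv2.imwrite("pics/s1.png",cv2.resize(im,None,fx=3,fy=3))
E
```

```text
time_s: 2.37
tool_pos: [0.4381, 0.093, 0.1663]
eef_rot: [3.141, -0.007, -3.001]
ft_force: [-0.8, -0.6, -0.8]
opening: 0.996
gripper_force: 0.0
(array([ -3.7,  -1.4, 146.3]), 'turn', np.float64(0.0)) [ 1.11919652e-01  4.62866888e-02  2.08812299e+00  1.23239171e-05
  1.01379067e+00 -1.59910713e+00]
```

View pics/s1.png

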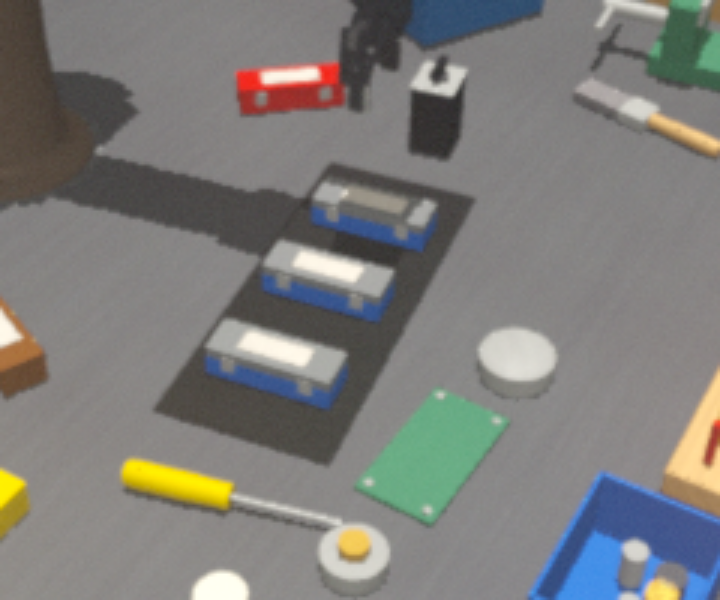

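The three blue, grey-lidded cases are confirmed on the mat at crop pixels (375,215), (328,280) and (278,360). The gripper is above the first.

```bash
python3 -m inch '-3 -1 38 0 85;0 0 38 0 85;0 0 38 0 85;0 0 30 0 85;0 0 16 0 85;0 0 0 0 85;0 0 0 0 40;0 0 0 0 40;0 0 0 0 40;0 0 0 0 40;0 0 0 0 40' 80;python3 -m inch '0 0 -15 0 40;0 0 -30 0 40;0 0 -30 0 40;0 0 -30 0 40;0 0 -15 0 40;0 0 0 0 40;0 0 0 0 40;0 0 0 0 40' ; python3 -c "
from h import *
for i in range(4):
  s=manip.observe();M=R.from_euler('xyz',s['eef_rot']).as_matrix()
  print(M.T@s['wrist_torque'],M.T@s['ft_force']);manip.read_camera('top')"
```

```text
time_s: 3.33
tool_pos: [0.4466, 0.0934, 0.0117]
eef_rot: [-3.142, 0.005, -3.003]
ft_force: [0.1, 0.7, 6.5]
opening: 0.524
gripper_force: 82.8
time_s: 4.0
tool_pos: [0.4426, 0.0929, 0.1283]
eef_rot: [3.142, -0.002, -3.003]
ft_force: [-0.7, -0.9, -3.0]
opening: 0.523
gripper_force: 82.8
[-0.00748129 -0.0274467  -0.00326239] [ 0.84342376 -0.83425025  3.00428627]
[-0.00121266 -0.01706499 -0.05266724] [-0.07096679 -0.79015719  3.40254948]
[-0.0186402   0.04043471  0.00679888] [-0.53299689  0.3426701   2.86305016]
[-0.02499736 -0.05524541  0.00601905] [-0.36017575  0.41774316  3.6951115 ]
```

```bash
cat >m.py <<'E'
from h import *
T=[];F=[]
for i in range(6):
  s=manip.observe();M=R.from_euler('xyz',s['eef_rot']).as_matrix()
  T.append(M.T@s['wrist_torque']);F.append(M.T@s['ft_force']);manip.read_camera('top')
print("torque",np.mean(T,0).round(3),"sd",np.std(T,0).round(3),"F",np.mean(F,0).round(2))
E
python3 -m inch '-38 0 0 0 40;-38 0 0 0 40;40 0 0 0 40;40 0 0 0 40;40 0 0 0 40;0 0 0 0 40;0 0 0 0 40;0 0 0 0 40;0 0 0 0 40';python3 m.py
python3 -m inch '-40 0 0 0 40;-40 0 0 0 40;-40 0 0 0 40;0 0 0 0 40;0 0 0 0 40;0 0 0 0 40;0 0 0 0 40';python3 m.py
```

```text
time_s: 4.95
tool_pos: [0.4021, 0.0871, 0.1299]
eef_rot: [-3.142, 0.003, -3.003]
ft_force: [-0.1, 0.9, -3.1]
opening: 0.52
gripper_force: 83.7
torque [-0.013 -0.01  -0.018] sd [0.031 0.044 0.034] F [0.06 0.1  3.3 ]
time_s: 5.83
tool_pos: [0.5175, 0.1034, 0.1286]
eef_rot: [3.142, -0.003, -3.003]
ft_force: [-0.5, 0.1, -3.5]
opening: 0.526
gripper_force: 84.1
torque [ 0.013 -0.004  0.006] sd [0.041 0.032 0.022] F [-0.16  0.5   3.16]
```

```bash
python3 -m inch '41 0 0 0 40;41 0 0 0 40;-41 0 0 0 40;-41 0 0 0 40;41 0 0 0 40;41 0 0 0 40;0 0 0 0 40;0 0 0 0 40;0 0 0 0 40;0 0 0 0 40';python3 m.py;python3 -c "
from h import *
print(delta(.443,.093,.012,np.radians(188)))"
```

```text
time_s: 6.97
tool_pos: [0.4396, 0.0924, 0.1305]
eef_rot: [-3.141, 0.004, -3.003]
ft_force: [0.7, 0.0, -3.1]
opening: 0.527
gripper_force: 85.0
torque [ 0.002 -0.017  0.   ] sd [0.017 0.019 0.034] F [-0.14 -0.24  3.14]
(array([-4.200e+00,  1.000e-01,  1.178e+02]), 'turn', np.float64(-0.0))
```

First case is quiet (torque about tool y never shifted by the expected 0.14 N m). Laying it back.

```bash
python3 -m inch '-3 0 38 0 40;0 0 38 0 40;0 0 25 0 40;0 0 12 0 40;0 0 4 0 40;0 0 2 0 40;0 0 1 0 40;0 0 0 0 40;0 0 0 0 85;0 0 0 0 85;0 0 0 0 85;0 0 0 0 85';python3 -m inch '0 0 -20 0 85;0 0 -38 0 85;0 0 -38 0 85;0 0 -20 0 85;0 0 0 0 85'; python3 - <<'E'
from h import *
print(delta(.456,-.0325,.012,np.radians(189.4)))
manip.read_camera("top")
for d in manip.cut_out("top","case_a")[:7]:
    m=d["region"];print(round(d["p"],2),m.sum(),rect(m,.04))
E
```

```text
time_s: 8.27
tool_pos: [0.4421, 0.0927, 0.0097]
eef_rot: [-3.142, 0.002, -3.003]
ft_force: [0.1, -0.4, -0.4]
opening: 0.994
gripper_force: 0.0
time_s: 8.68
tool_pos: [0.4459, 0.0932, 0.1305]
eef_rot: [-3.141, 0.012, -3.003]
ft_force: [-0.1, -0.5, 0.3]
opening: 0.989
gripper_force: 0.0
(array([   8.8, -125.9,  118.4]), 'turn', np.float64(-1.4))
0.96 595 (array([ 222.5, -269.9]), array([ 52.2, 133.7]), -24.2)
0.75 545 (array([ 314.4, -429.6]), array([ 49.4, 131.7]), -0.9)
0.7 542 (array([226.8, 263.8]), array([132.8,  51.7]), 38.8)
0.63 543 (array([ 474.9, -163.4]), array([134.8,  53.4]), 7.6)
```

```bash
python3 -m inch '3 -41 0 0 85;3 -41 0 0 85;3 -41 0 -1.4 85;0 -3 0 0 85;0 0 30 0 85;0 0 38 0 85;0 0 32 0 85;0 0 15 0 85;0 0 5 0 85;0 0 0 0 85';python3 -c "
from h import *
print(delta(.456,-.0325,.011,np.radians(189.4)))"
python3 -m inch '0 0 0 0 40;0 0 0 0 40;0 0 0 0 40;0 0 0 0 40;0 0 0 0 40' 80;python3 -m inch '0 0 -15 0 40;0 0 -30 0 40;0 0 -30 0 40;0 0 -30 0 40;0 0 -15 0 40;0 0 0 0 40;0 0 0 0 40;0 0 0 0 40' ; python3 m.py
```

```text
time_s: 9.62
tool_pos: [0.4464, -0.0327, 0.0025]
eef_rot: [3.139, -0.007, -2.978]
ft_force: [0.7, -0.3, -0.2]
opening: 0.994
gripper_force: 0.0
(array([-9.4, -1.3, -8.6]), 'turn', np.float64(-0.0))
time_s: 10.03
tool_pos: [0.4514, -0.0336, 0.0069]
eef_rot: [-3.14, 0.004, -2.978]
ft_force: [0.7, 0.1, 6.3]
opening: 0.526
gripper_force: 82.6
time_s: 10.7
tool_pos: [0.4478, -0.0331, 0.1238]
eef_rot: [3.141, -0.003, -2.978]
ft_force: [-0.0, 0.6, -4.4]
opening: 0.526
gripper_force: 82.7
torque [ 0.015  0.026 -0.003] sd [0.03  0.032 0.029] F [0.09 0.06 3.74]
```

```bash
python3 -m inch '-38 0 0 0 40;-38 0 0 0 40;41 0 0 0 40;41 0 0 0 40;41 0 0 0 40;0 0 0 0 40;0 0 0 0 40;0 0 0 0 40;0 0 0 0 40';python3 m.py
python3 -m inch '-41 0 0 0 40;-41 0 0 0 40;-41 0 0 0 40;0 0 0 0 40;0 0 0 0 40;0 0 0 0 40;0 0 0 0 40';python3 m.py
```

```text
time_s: 11.75
tool_pos: [0.4051, -0.0414, 0.1261]
eef_rot: [-3.14, 0.003, -2.978]
ft_force: [0.7, 0.7, -3.3]
opening: 0.525
gripper_force: 84.0
torque [-0.005  0.025 -0.016] sd [0.024 0.017 0.046] F [-0.3  -0.04  3.3 ]
time_s: 12.63
tool_pos: [0.5228, -0.0209, 0.1246]
eef_rot: [3.141, -0.003, -2.978]
ft_force: [-0.5, 0.3, -3.3]
opening: 0.525
gripper_force: 84.0
torque [0.028 0.022 0.015] sd [0.042 0.022 0.014] F [0.07 0.01 3.16]
```

Second case also quiet (torque unchanged at 0.02). Putting it back.

```bash
python3 -m inch '37 0 0 0 40;37 0 20 0 40;0 0 38 0 40;0 0 30 0 40;0 0 18 0 40;0 0 7 0 40;0 0 3 0 40;0 0 1 0 40;0 0 0 0 85;0 0 0 0 85;0 0 0 0 85;0 0 0 0 85';python3 -m inch '0 0 -20 0 85;0 0 -38 0 85;0 0 -38 0 85;0 0 -20 0 85;0 0 0 0 85'; python3 - <<'E'
from h import *
print(delta(.476,-.163,.008,np.radians(188)))
E
```

```text
time_s: 13.93
tool_pos: [0.4535, -0.0333, 0.0098]
eef_rot: [-3.141, 0.003, -2.978]
ft_force: [-0.1, 0.2, 0.4]
opening: 0.996
gripper_force: 0.0
time_s: 14.35
tool_pos: [0.4569, -0.0338, 0.1304]
eef_rot: [-3.137, 0.012, -2.978]
ft_force: [0.8, -0.3, 0.2]
opening: 0.998
gripper_force: 0.0
(array([   3.7, -130.1,  122.9]), 'turn', np.float64(1.4))
```

```bash
python3 -m inch '0 -41 0 0 85;0 -41 0 0 85;0 -41 0 1.4 85;0 -6 0 0 85;0 0 30 0 85;0 0 38 0 85;0 0 32 0 85;0 0 15 0 85;0 0 4 0 85;0 0 0 0 85';python3 -c "
from h import *
print(delta(.476,-.163,.008,np.radians(188)))"
python3 -m inch '0 0 0 0 40;0 0 0 0 40;0 0 0 0 40;0 0 0 0 40;0 0 0 0 40' 80;python3 -m inch '0 0 -15 0 40;0 0 -30 0 40;0 0 -30 0 40;0 0 -30 0 40;0 0 -15 0 40;0 0 0 0 40;0 0 0 0 40;0 0 0 0 40' ; python3 m.py
```

```text
time_s: 15.18
tool_pos: [0.4709, -0.1594, 0.0037]
eef_rot: [3.139, -0.004, -3.003]
ft_force: [-1.0, 0.6, -0.5]
opening: 0.999
gripper_force: 0.0
(array([-4.5, -4.3, -4.3]), 'turn', np.float64(-0.0))
time_s: 15.6
tool_pos: [0.4748, -0.1613, 0.0075]
eef_rot: [-3.139, 0.004, -3.003]
ft_force: [0.4, -0.5, 5.9]
opening: 0.524
gripper_force: 83.4
time_s: 16.27
tool_pos: [0.4711, -0.1596, 0.124]
eef_rot: [3.14, -0.003, -3.003]
ft_force: [-0.1, 0.6, -3.7]
opening: 0.526
gripper_force: 82.8
torque [-0.008  0.006 -0.01 ] sd [0.017 0.024 0.026] F [-0.39 -0.01  2.94]
```

```bash
python3 -m inch '-38 0 0 0 40;-38 0 0 0 40;41 0 0 0 40;41 0 0 0 40;41 0 0 0 40;0 0 0 0 40;0 0 0 0 40;0 0 0 0 40;0 0 0 0 40';python3 m.py
python3 -m inch '-41 0 0 0 40;-41 0 0 0 40;-41 0 0 0 40;0 0 0 0 40;0 0 0 0 40;0 0 0 0 40;0 0 0 0 40';python3 m.py
```

```text
time_s: 17.32
tool_pos: [0.4278, -0.1675, 0.1262]
eef_rot: [-3.14, 0.002, -3.003]
ft_force: [0.6, 0.4, -2.1]
opening: 0.529
gripper_force: 83.5
torque [ 0.008 -0.006 -0.007] sd [0.025 0.034 0.026] F [ 0.02 -0.04  2.9 ]
time_s: 18.2
tool_pos: [0.5464, -0.1495, 0.1247]
eef_rot: [3.141, -0.002, -3.003]
ft_force: [0.1, 0.2, -2.7]
opening: 0.532
gripper_force: 83.5
torque [ 0.01   0.045 -0.008] sd [0.03  0.042 0.031] F [-0.31 -0.22  2.99]
```

Not clear for the third (−0.006 then +0.045). Symmetric start/stop jerks largely cancel, so I'll use an asymmetric shake: gentle run-up, sharp reversal, gentle slow-down.

```bash
python3 -m inch '8 0 0 0 40;16 0 0 0 40;24 0 0 0 40;32 0 0 0 40;40 0 0 0 40;41 0 0 0 40;-41 0 0 0 40;-41 0 0 0 40;-33 0 0 0 40;-25 0 0 0 40;-16 0 0 0 40;-8 0 0 0 40';python3 -m inch '0 0 0 0 40;0 0 0 0 40;0 0 0 0 40;0 0 0 0 40'; python3 m.py
python3 -m inch '-8 0 0 0 40;-16 0 0 0 40;-24 0 0 0 40;-32 0 0 0 40;-40 0 0 0 40;-41 0 0 0 40;41 0 0 0 40;41 0 0 0 40;33 0 0 0 40;25 0 0 0 40;16 0 0 0 40;8 0 0 0 40';python3 -m inch '0 0 0 0 40;0 0 0 0 40;0 0 0 0 40;0 0 0 0 40'; python3 m.py
```

```text
time_s: 19.5
tool_pos: [0.5531, -0.1494, 0.1262]
eef_rot: [-3.141, 0.003, -3.002]
ft_force: [0.9, -0.3, -3.1]
opening: 0.528
gripper_force: 85.2
time_s: 19.83
tool_pos: [0.5492, -0.1494, 0.125]
eef_rot: [3.141, -0.002, -3.003]
ft_force: [-0.8, 0.5, -2.6]
opening: 0.525
gripper_force: 85.2
torque [-0.004  0.002 -0.012] sd [0.018 0.026 0.018] F [-0.03 -0.01  3.12]
time_s: 21.13
tool_pos: [0.5457, -0.1497, 0.1246]
eef_rot: [3.14, -0.003, -3.003]
ft_force: [-0.6, 0.6, -3.1]
opening: 0.528
gripper_force: 86.4
time_s: 21.47
tool_pos: [0.5498, -0.1499, 0.1261]
eef_rot: [-3.141, 0.002, -3.002]
ft_force: [-0.1, -0.5, -2.2]
opening: 0.528
gripper_force: 86.4
torque [-0.035 -0.021 -0.003] sd [0.049 0.026 0.015] F [ 0.18 -0.22  2.84]
```

Case 3 is quiet. I'll lay it back and retest the others with this stronger shake.

```bash
python3 -m inch '20 0 0 0 40;30 0 10 0 40;20 0 25 0 40;5 0 38 0 40;0 0 25 0 40;0 0 12 0 40;0 0 6 0 40;0 0 3 0 40;0 0 0 0 40;0 0 0 0 85;0 0 0 0 85;0 0 0 0 85';python3 -m inch '0 0 0 0 85;0 0 -20 0 85;0 0 -38 0 85;0 0 -38 0 85;0 0 -24 0 85;0 41 0 0 85;0 41 0 -1.4 85;0 41 0 0 85;0 6 0 0 85;0 0 0 0 85'; python3 - <<'E'
from h import *
manip.read_camera("top")
for d in manip.cut_out("top","case_a")[:7]:
    m=d["region"];print(round(d["p"],2),m.sum(),rect(m,.04))
print(delta(.456,-.0325,.008,np.radians(189.4)))
im=manip.read_camera("scene")[120:320,200:440]
cv2.imwrite("pics/s2.png",cv2.resize(im,None,fx=3,fy=3))
E
```

```text
time_s: 22.77
tool_pos: [0.4759, -0.161, 0.0079]
eef_rot: [-3.139, 0.004, -3.002]
ft_force: [0.1, -0.4, 0.2]
opening: 0.922
gripper_force: 0.0
time_s: 23.6
tool_pos: [0.4541, -0.0306, 0.1266]
eef_rot: [3.141, 0.0, -2.974]
ft_force: [0.5, -0.5, -0.1]
opening: 0.995
gripper_force: 0.0
0.93 585 (array([ 316.1, -430.1]), array([ 54.1, 128.4]), -0.6)
0.89 571 (array([ 221.6, -269.8]), array([ 50.5, 134.8]), -25.4)
0.77 508 (array([432.7,  89.2]), array([136.9,  49.9]), 8.1)
0.73 545 (array([227.6, 260.6]), array([131.9,  49.9]), 40.8)
0.66 504 (array([ 476.1, -161.9]), array([133.1,  50.4]), 7.2)
(array([ -0.6,   0.5, 118.8]), 'turn', np.float64(0.0))
```

View pics/s2.png

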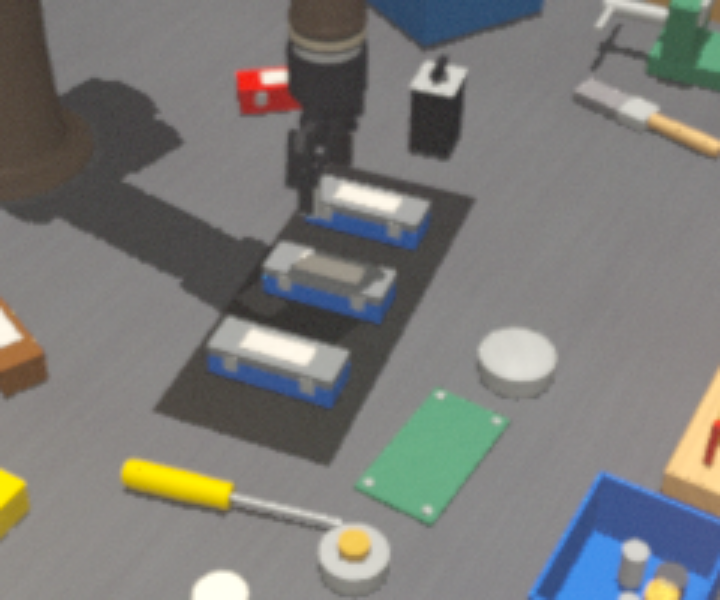

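All three cases lie flat at (370,210), (330,280) and (280,360), and the gripper is above the second.

```bash
python3 -m inch '0 0 30 0 85;0 0 38 0 85;0 0 32 0 85;0 0 15 0 85;0 0 3 0 85;0 0 0 0 40;0 0 0 0 40;0 0 0 0 40;0 0 0 0 40;0 0 0 0 40' 80;python3 -m inch '0 0 -15 0 40;0 0 -30 0 40;0 0 -30 0 40;0 0 -30 0 40;0 0 -15 0 40;0 0 0 0 40;0 0 0 0 40;0 0 0 0 40' ; python3 m.py
python3 -m inch '-8 0 0 0 40;-16 0 0 0 40;-24 0 0 0 40;-32 0 0 0 40;-40 0 0 0 40;-41 0 0 0 40;41 0 0 0 40;41 0 0 0 40;33 0 0 0 40;25 0 0 0 40;16 0 0 0 40;8 0 0 0 40';python3 -m inch '0 0 0 0 40;0 0 0 0 40;0 0 0 0 40;0 0 0 0 40'; python3 m.py
```

```text
time_s: 24.58
tool_pos: [0.4571, -0.0332, 0.0104]
eef_rot: [-3.14, 0.005, -2.979]
ft_force: [0.4, -1.3, 4.2]
opening: 0.521
gripper_force: 82.5
time_s: 25.25
tool_pos: [0.4531, -0.0323, 0.1272]
eef_rot: [3.141, -0.003, -2.978]
ft_force: [-0.5, 0.0, -3.8]
opening: 0.522
gripper_force: 82.6
torque [-0.003  0.016  0.005] sd [0.019 0.026 0.015] F [0.18 0.14 3.53]
time_s: 26.55
tool_pos: [0.4492, -0.033, 0.1273]
eef_rot: [3.141, -0.003, -2.979]
ft_force: [-0.1, -0.9, -3.5]
opening: 0.524
gripper_force: 82.8
time_s: 26.88
tool_pos: [0.4536, -0.0332, 0.1291]
eef_rot: [-3.141, 0.002, -2.978]
ft_force: [0.8, -0.3, -2.3]
opening: 0.522
gripper_force: 82.8
torque [-0.004  0.011 -0.011] sd [0.028 0.02  0.026] F [0.15 0.23 3.09]
```

```bash
python3 -m inch '8 0 0 0 40;16 0 0 0 40;24 0 0 0 40;32 0 0 0 40;40 0 0 0 40;41 0 0 0 40'|grep -E 'time|pos|ft'; python3 -m inch '-41 0 0 0 40'|grep -E 'time|pos|ft';python3 -c "
from h import *;print(manip.observe()['joint_velocities'])"; python3 -m inch '-41 0 0 0 40'|grep -E 'time|pos|ft'; python3 -c "
from h import *;print(manip.observe()['joint_velocities'])"; python3 -m inch '-33 0 0 0 40;-25 0 0 0 40;-16 0 0 0 40;-8 0 0 0 40;0 0 0 0 40;0 0 0 0 40;0 0 0 0 40;0 0 0 0 40'; python3 m.py
```

```text
time_s: 27.68
tool_pos: [0.2912, -0.0593, 0.1282]
ft_force: [-0.9, -0.6, -1.4]
time_s: 27.77
tool_pos: [0.2924, -0.0452, 0.1152]
ft_force: [-14.4, 3.9, -13.5]
[ 0.82878075  1.54375435 -1.00022353  0.09225619 -0.25683771  0.84296873]
time_s: 27.85
tool_pos: [0.3532, -0.0428, 0.1217]
ft_force: [2.0, -2.5, -1.2]
[ 6.12501576e-01  1.22563393e+00 -1.39181017e+00 -1.24069214e-03
 -2.72753934e-01  5.65206973e-01]
time_s: 28.52
tool_pos: [0.4529, -0.0326, 0.1279]
eef_rot: [3.141, -0.002, -2.979]
ft_force: [-0.3, 0.9, -3.7]
opening: 0.528
gripper_force: 83.0
torque [ 0.004  0.016 -0.033] sd [0.027 0.027 0.034] F [-0.25  0.46  3.07]
```

Shake is strong (about 14 N at the reversal), so case 2 is truly quiet. Lay it back and retest case 1.

```bash
python3 -m inch '0 0 20 0 40;0 0 38 0 40;0 0 35 0 40;0 0 16 0 40;0 0 6 0 40;0 0 3 0 40;0 0 0 0 40;0 0 0 0 85;0 0 0 0 85;0 0 0 0 85;0 0 0 0 85';python3 -m inch '0 0 -20 0 85;0 0 -38 0 85;0 0 -38 0 85;0 0 -24 0 85;4 41 0 0 85;4 41 0 1.4 85;4 41 0 0 85;0 1 0 0 85;0 0 0 0 85;0 0 0 0 85'; python3 -c "
from h import *
print(delta(.434,.091,.009,np.radians(188)))"
```

```text
time_s: 29.73
tool_pos: [0.4561, -0.0329, 0.0114]
eef_rot: [-3.141, 0.003, -2.978]
ft_force: [-0.4, -0.2, 0.4]
opening: 0.995
gripper_force: 0.0
time_s: 30.57
tool_pos: [0.4241, 0.0881, 0.1308]
eef_rot: [-3.141, 0.001, -3.001]
ft_force: [0.1, -0.5, 0.3]
opening: 0.994
gripper_force: 0.0
(array([-10.1,   1.5, 121.8]), 'turn', np.float64(0.1))
```

```bash
python3 -m inch '-5 1 30 0 85;-4 0 38 0 85;0 0 35 0 85;0 0 15 0 85;0 0 4 0 85;0 0 0 0 40;0 0 0 0 40;0 0 0 0 40;0 0 0 0 40;0 0 0 0 40' 80;python3 -m inch '0 0 -15 0 40;0 0 -30 0 40;0 0 -30 0 40;0 0 -30 0 40;0 0 -15 0 40;0 0 0 0 40;0 0 0 0 40;0 0 0 0 40' ; python3 m.py
python3 -m inch '-8 0 0 0 40;-16 0 0 0 40;-24 0 0 0 40;-32 0 0 0 40;-40 0 0 0 40;-41 0 0 0 40;41 0 0 0 40;41 0 0 0 40;33 0 0 0 40;25 0 0 0 40;16 0 0 0 40;8 0 0 0 40';python3 -m inch '0 0 0 0 40;0 0 0 0 40;0 0 0 0 40;0 0 0 0 40'; python3 m.py
```

```text
time_s: 31.4
tool_pos: [0.4348, 0.0903, 0.0103]
eef_rot: [-3.141, 0.005, -3.003]
ft_force: [0.9, -2.1, 4.8]
opening: 0.526
gripper_force: 82.7
time_s: 32.07
tool_pos: [0.4309, 0.0901, 0.1273]
eef_rot: [3.142, -0.003, -3.003]
ft_force: [-0.6, -1.0, -3.3]
opening: 0.528
gripper_force: 83.1
torque [0.007 0.003 0.016] sd [0.023 0.041 0.031] F [-0.3   0.28  3.29]
time_s: 33.37
tool_pos: [0.4269, 0.0896, 0.1273]
eef_rot: [3.141, -0.004, -3.003]
ft_force: [-0.1, 0.1, -2.3]
opening: 0.525
gripper_force: 82.8
time_s: 33.7
tool_pos: [0.4315, 0.0901, 0.1291]
eef_rot: [-3.142, 0.002, -3.003]
ft_force: [-0.4, 0.1, -3.6]
opening: 0.528
gripper_force: 82.8
torque [-0.015  0.005  0.003] sd [0.026 0.014 0.032] F [ 0.05 -0.13  3.54]
```

```bash
sed -i 's/range(6)/range(8)/' m.py; python3 -m inch '-14 0 0 0 40;-28 0 0 0 40;-41 0 0 0 40;41 0 0 0 40;28 0 0 0 40;14 0 0 0 40;-14 0 0 0 40;-28 0 0 0 40;-41 0 0 0 40;41 0 0 0 40;28 0 0 0 40;14 0 0 0 40'|grep -E 'tool|ft';python3 -m inch '-14 0 0 0 40;-28 0 0 0 40;-41 0 0 0 40;41 0 0 0 40;28 0 0 0 40;14 0 0 0 40;0 0 0 0 40;0 0 0 0 40;0 0 0 0 40;0 0 0 0 40'|grep -E 'tool|ft'; python3 m.py
```

```text
tool_pos: [0.4257, 0.0895, 0.1251]
ft_force: [-1.3, 1.0, -3.4]
tool_pos: [0.431, 0.09, 0.1294]
ft_force: [-0.3, -0.0, -3.5]
torque [0.003 0.013 0.009] sd [0.021 0.016 0.023] F [0.19 0.25 3.37]
```

```bash
python3 -m inch '0 0 20 0 40;0 0 38 0 40;0 0 35 0 40;0 0 17 0 40;0 0 6 0 40;0 0 3 0 40;0 0 0 0 40;0 0 0 0 85;0 0 0 0 85;0 0 0 0 85;0 0 0 0 85';python3 -m inch '0 0 -20 0 85;0 0 -38 0 85;0 0 -38 0 85;0 0 -24 0 85;0 -41 0 0 85;0 -41 0 0 85;0 -41 0 0 85;0 -41 0 0 85;0 -41 0 0 85;0 -41 0 0 85;-3 -8 0 0 85;0 0 0 0 85'; python3 -c "
from h import *
print(delta(.476,-.1615,.009,np.radians(188)))"
```

```text
time_s: 37.15
tool_pos: [0.4306, 0.09, 0.0101]
eef_rot: [-3.142, 0.002, -3.003]
ft_force: [-0.4, 0.7, -0.0]
opening: 0.994
gripper_force: 0.0
time_s: 38.15
tool_pos: [0.4689, -0.1643, 0.1301]
eef_rot: [-3.14, 0.002, -3.007]
ft_force: [-0.4, 0.9, -0.5]
opening: 0.995
gripper_force: 0.0
(array([ -7.1,   2. , 121.1]), 'turn', np.float64(-0.3))
```

```bash
python3 -m inch '-4 2 30 0 85;-2 0 38 0 85;0 0 35 0 85;0 0 15 0 85;0 0 3 0 85;0 0 0 0 40;0 0 0 0 40;0 0 0 0 40;0 0 0 0 40;0 0 0 0 40' 80;python3 -m inch '0 0 -15 0 40;0 0 -30 0 40;0 0 -30 0 40;0 0 -30 0 40;0 0 -15 0 40;0 0 0 0 40;0 0 0 0 40;0 0 0 0 40' ; python3 m.py
python3 -m inch '-14 0 0 0 40;-28 0 0 0 40;-41 0 0 0 40;41 0 0 0 40;28 0 0 0 40;14 0 0 0 40;-14 0 0 0 40;-28 0 0 0 40;-41 0 0 0 40;41 0 0 0 40;28 0 0 0 40;14 0 0 0 40'|grep -E 'tool|ft';python3 -m inch '-14 0 0 0 40;-28 0 0 0 40;-41 0 0 0 40;41 0 0 0 40;28 0 0 0 40;14 0 0 0 40;0 0 0 0 40;0 0 0 0 40;0 0 0 0 40;0 0 0 0 40'|grep -E 'tool|ft'; python3 m.py
```

```text
time_s: 38.98
tool_pos: [0.4756, -0.1592, 0.0107]
eef_rot: [-3.139, 0.004, -3.003]
ft_force: [1.3, 1.2, 5.3]
opening: 0.526
gripper_force: 84.0
time_s: 39.65
tool_pos: [0.4718, -0.1578, 0.1271]
eef_rot: [3.14, -0.002, -3.003]
ft_force: [0.4, 1.0, -3.9]
opening: 0.525
gripper_force: 83.2
torque [-0.005 -0.035  0.015] sd [0.016 0.024 0.034] F [0.2  0.01 3.26]
tool_pos: [0.4701, -0.1578, 0.1255]
ft_force: [-0.8, 0.7, -4.1]
tool_pos: [0.4747, -0.1588, 0.1293]
ft_force: [0.3, -0.1, -3.2]
torque [-0.024  0.042 -0.006] sd [0.026 0.018 0.031] F [ 0.01 -0.11  3.13]
```

Case 3 is the rattler: the moment swung from −0.035 to +0.042 N m, in the predicted direction, while the others stayed constant. A few more shakes both ways to make sure the ball goes end to end.

```bash
python3 -m inch '14 0 0 0 40;28 0 0 0 40;41 0 0 0 40;-41 0 0 0 40;-28 0 0 0 40;-14 0 0 0 40;14 0 0 0 40;28 0 0 0 40;41 0 0 0 40;-41 0 0 0 40;-28 0 0 0 40;-14 0 0 0 40'|grep -E 'tool|ft';python3 -m inch '14 0 0 0 40;28 0 0 0 40;41 0 0 0 40;-41 0 0 0 40;-24 0 0 0 40;-12 0 0 0 40;-6 0 0 0 40;0 0 0 0 40;0 0 0 0 40;0 0 0 0 40;0 0 0 0 40'|grep -E 'tool|ft'; python3 m.py
python3 -m inch '-14 0 0 0 40;-28 0 0 0 40;-41 0 0 0 40;41 0 0 0 40;28 0 0 0 40;14 0 0 0 40;-14 0 0 0 40;-28 0 0 0 40;-41 0 0 0 40;41 0 0 0 40;28 0 0 0 40;14 0 0 0 40'|grep -E 'tool|ft';python3 -m inch '-14 0 0 0 40;-28 0 0 0 40;-41 0 0 0 40;41 0 0 0 40;24 0 0 0 40;12 0 0 0 40;6 0 0 0 40;0 0 0 0 40;0 0 0 0 40;0 0 0 0 40;0 0 0 0 40'|grep -E 'time|tool|ft'; python3 m.py;python3 -c "
from h import *
print(delta(.656,-.175,.19,np.radians(188)))"
```

```text
tool_pos: [0.4731, -0.1581, 0.1279]
ft_force: [1.8, -0.9, -1.8]
tool_pos: [0.4728, -0.1584, 0.1283]
ft_force: [0.7, 0.1, -4.2]
torque [ 0.006  0.003 -0.005] sd [0.028 0.03  0.037] F [0.27 0.23 3.53]
tool_pos: [0.4702, -0.1578, 0.1257]
ft_force: [-0.7, -0.4, -3.9]
time_s: 46.52
tool_pos: [0.4746, -0.1587, 0.1296]
ft_force: [0.4, -0.6, -3.1]
torque [ 0.004  0.014 -0.007] sd [0.017 0.018 0.023] F [0.07 0.28 2.78]
(array([-178.6,  -41.8,  -61.6]), 'turn', np.float64(-0.0))
```

```bash
python3 -m inch '-41 0 0 0 40;-41 0 0 0 40;-41 0 0 0 40;41 0 0 0 40;41 0 0 0 40;41 0 0 0 40;-41 0 0 0 40;-41 0 0 0 40;-41 0 0 0 40;41 0 0 0 40;41 0 0 0 40;41 0 0 0 40' 100|grep -E 'tool|ft';python3 -m inch '-41 0 0 0 40;-41 0 0 0 40;-41 0 0 0 40;41 0 0 0 40;41 0 0 0 40;41 0 0 0 40;0 0 0 0 40;0 0 0 0 40;0 0 0 0 40;0 0 0 0 40'|grep -E 'tool|ft'; python3 m.py
python3 -m inch '-41 0 0 0 40;-41 0 0 0 40;-41 0 0 0 40;0 0 0 0 40;0 0 0 0 40;0 0 0 0 40;0 0 0 0 40'|grep -E 'time|tool|ft'; python3 m.py;python3 -c "
from h import *
print(delta(.656,-.175,.19,np.radians(188)))"
```

```text
tool_pos: [0.4737, -0.1586, 0.1268]
ft_force: [-0.0, -0.3, -3.3]
tool_pos: [0.4752, -0.1591, 0.1295]
ft_force: [0.3, 0.5, -1.9]
torque [ 0.015 -0.062  0.027] sd [0.03  0.014 0.033] F [ 0.1  -0.13  3.28]
time_s: 49.73
tool_pos: [0.5935, -0.1413, 0.1278]
ft_force: [-0.1, -0.5, -3.0]
torque [-0.003  0.062 -0.013] sd [0.029 0.057 0.019] F [-0.32 -0.02  3.05]
(array([-56. , -41.5, -61.2]), 'turn', np.float64(-0.1))
```

Clear end-to-end swing now (−0.062 → +0.062 N m). Moving over the plate.

```bash
python3 -m inch '-8 -6 -8 0 40;-12 -9 -13 0 40;-14 -10 -15 0 40;-12 -9 -13 0 40;-7 -5 -8 0 40;-3 -3 -4 0 40;0 0 0 0 40;0 0 0 0 40;0 0 0 0 40;0 0 0 0 40;0 0 0 0 40;0 0 0 0 40'; python3 - <<'E'
from h import *
print(delta(.656,-.175,.19,np.radians(188)))
manip.read_camera("top")
for d in manip.cut_out("top","case_a")[:7]:
    m=d["region"];print(round(d["p"],2),m.sum(),rect(m,.04))
im=manip.read_camera("scene")[80:330,180:480]
cv2.imwrite("pics/s3.png",cv2.resize(im,None,fx=2.4,fy=2.4))
E
```

```text
time_s: 51.13
tool_pos: [0.6557, -0.1749, 0.1888]
eef_rot: [3.141, -0.001, -3.003]
ft_force: [0.4, 0.0, -4.3]
opening: 0.52
gripper_force: 106.8
(array([-0.3, -0.1, -1.2]), 'turn', np.float64(-0.0))
0.81 550 (array([227.2, 263.1]), array([131.3,  53. ]), 39.2)
0.78 316 (array([452.5,  88.8]), array([92.8, 47.2]), 9.0)
0.73 595 (array([ 316.1, -430.3]), array([ 54.4, 128.5]), -0.6)
0.7 204 (array([478. , -27.5]), array([86.5, 35.4]), 0.1)
0.32 2015 (array([462.7, -34.4]), array([159.7, 442.8]), -87.8)
```

View pics/s3.png

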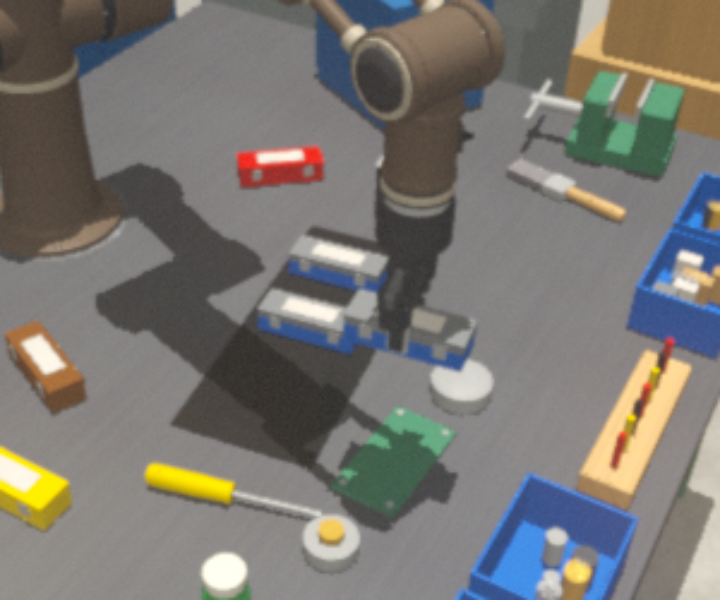

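The rattling case is held level at (405,330), with its shadow on the plate at (395,470). The two quiet cases lie flat on the mat at (340,262) and (305,315). The visible bystanders are where they were.

```bash
python3 -c "
from workcell import manip
print(manip.hand_in())"
```

```text
the job is handed in; nothing more can be done
None
```

The rattling case was the third one, at the −y end of the mat. It was handed in held level and still over the green plate, with its underside about 18 cm above the bench. The two quiet cases are back flat on the mat, and the hand-in gave no verdict.

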